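# Fit the tie bolt of a sectional valve bank

### The arm

A 7-joint arm with a two-finger parallel gripper is mounted at the origin on a cart in front of the work surface, level with it; the furniture and walls round the work are solid. World frame = base frame: x ahead of the robot, y to its left, z up, the work surface at z = 0. Lengths are in m, angles in rad, forces in N, time in s.
With the tool pointing down it reaches from about 0.425 to 0.925 m from the base axis. Payload 6.8 kg.
Tool frame: the origin (TCP) lies at the very end of the fingers, on their centre line; the grasp point (between the pads) lies 19 mm behind it (arm.grasp_offset is the distance from the TCP to the grasp point, in m); z points along the fingers, y is the line along which they close (so a half turn about z gives the same grasp; the last joint's range is limited). The gripper opens to 88 mm and grips with 3 to 60 N. Pads are 20 mm wide; open, the fingers measure 115 mm over their backs; the gripper's body (75 mm by 178 mm) begins 61 mm behind the grasp point.
Start: joints at [-1.411, 0.477, 0.022, 1.555, -0.011, 1.109, -0.083], TCP at [0.179, 0.651, 0.223] pointing down, gripper open.
Joint ranges: [-2.96, 2.96], [-0.34, 2.1], [-1.41, 1.46], [0.24, 2.44], [-1.37, 4.51], [0.17, 1.92], [-2.96, 2.96]. Speed limits (rad/s): [2.39, 2.39, 3.14, 3.14, 3.14, 3.14, 3.14].

### API

Orientations are given as a unit quaternion [w, x, y, z].
In Python, from bench import arm gives the robot as it stands. The module is installed in compiled form; this text tells all that it offers.
- The arm moves only by the tool play_rows, never from a script. Its argument "motion" is a list of rows, each a list of 5 numbers: the opening, from 0 (shut) to 1 (fully open), then the shift along the tool's x, y, z in units of 50 mm (1.0 is 50 mm), then the turn about the tool's z in units of 6 degrees (1.0 is 6 degrees). A call has 1 to 20 rows; each row is the pose to reach, as a shift and turn from the pose commanded when the call began, along the tool's axes at that moment; what a row does not reach only later rows make up. A row lasts 1/8 s, in which the tool goes at most 62.5 mm and 10.7 degrees, less where a joint would pass 70% of its speed; a pose out of reach is approached as far as the arm can. A call with a gripper value outside its range is refused whole. The fingers move at their own pace and stop on an object; "grip_force" is the grip in N (left out, the last holds). Time passes only in rows, so rows that repeat a pose let the fingers close. It gives the time, the measured TCP pose, the force, the opening and the grip force at its end, in the units of the state.
- arm.state(): the state, without advancing time (a new reading comes with each control period).
- arm.grab_frame(name): name is "scene" or "top" or "wrist"; returns a dict with "image" (384x512x3 uint8, red, green, blue), "camera_matrix" (3x3 intrinsics, pixels), "eye" and "attitude" of the camera in the world. Camera axes: x right, y down, z forward; pixel columns grow to the right and rows downward; lengths in m; the calibration is good to about 2 mm. A picture is of the moment at which its call begins. There is no depth.
- arm.close_job(): hands the job in; it is judged then, once.
Trained networks look in a picture, given as the dict that the camera call returned (one of the last four; its "shot" number tells which), for a name from the list of things; names that differ only in an ending like _2 or _b are one class to them, and where a whole thing is asked for, a point or a joint stands for the part that bears it (a point fixed in the world has none). Each returns a list of dicts, best first, with "score" (0 to 1); they miss things now and then, are a little off and sometimes report something else, mostly with a low value. They report only what shows in the picture. A call takes as long as a camera call. They do not tell look-alikes from the thing itself.
- arm.find_in(picture, name): "rect" ([centre column, centre row, width, height] in pixels, round what is visible of it).
- arm.spot_point(picture, name): "xy" ([column, row] in pixels: a listed point, or the origin of a listed thing).
The state is a dict: "clock": time; "joints": joint angles; "joint_vel": joint speeds; "effort": joint torques, N m; "ee_pos": TCP position; "tool_rot": TCP orientation; "ft_force": force on the tool from outside, world axes, zero at the start; "ft_torque": the same for the moment, N m; "opening": opening from 0.0 (shut) to 1.0 (fully open); "finger_force": force on a finger pad.
Only numpy, scipy, OpenCV 4.12 (cv2) and the standard library are available. Lean on these libraries where they do the work, as an engineer would, in place of code of your own. Each camera call takes 0.05 s, during which the arm holds its last target. There are 200 camera calls.

### The job

Assemble the valve bank on its jig: push the three loose valve sections back square against the rear rail so that their holes line up with the bracket's bore, take the tie bolt from its rest and pass it, nose first, through all three sections and the bracket, then press its head home so that the sections are closed up against one another and the bracket with no gaps. Press only as firmly as you would by hand - do not ram the sections against the jig - and leave the oil bottle, spanner, nut and tee fitting where they are.

Things in the scene. Friction and masses are not known exactly. Their poses are not given: they have to be found in the camera images.
- jig: Jig: bed 176 (x) x 176 (y) x 12 mm, fixed on the mat; x -85 to +91, y -89 to +87. Origin: on its underside. y: the way the bolt is passed; x: away from the robot, to a steel rail on the bed. Rail and blue end bracket are one fence, clamped in T-slots: its setting along x differs by up to 16 mm either way and is in no pose; find it by touch. Bank and jig: at most 74 mm over the mat.
- bracket (a point): Jig x 0, y +60 mm, 40 mm over the mat: the height and inner face of the end bracket (60 wide, 14 thick) with its level 16 mm bore along jig y. The bore's true x is the fence's setting (0 +-16 mm); the rail's front face (12 to 52 mm over the mat, y -89 to +59) is 30 mm further along x, so a section flat on the rail has its hole in line with the bore.
- section_a: Loose valve section (the innermost, next to the end bracket). Block 60 deep (x) x 34 thick (y) x 52 mm high, black cap 28 wide on its front, 10 mm fittings on top. Origin: centre of the underside (12 mm over the mat); rear face x +30, cap front x -36 mm. 16 mm hole along y at x 0, 28 mm up. 0.2-0.45 kg, slides freely. Starts askew, off the rail, gaps 8 mm; closed up: jig y 43 mm.
- section_b: Loose valve section (the middle one). Block 60 deep (x) x 34 thick (y) x 52 mm high, black cap 28 wide on its front, 10 mm fittings on top. Origin: centre of the underside (12 mm over the mat); rear face x +30, cap front x -36 mm. 16 mm hole along y at x 0, 28 mm up. 0.2-0.45 kg, slides freely. Starts askew, off the rail, gaps 8 mm; closed up: jig y 9 mm.
- section_c: Loose valve section (outermost, entered first). Block 60 deep (x) x 34 thick (y) x 52 mm high, black cap 28 wide on its front, 10 mm fittings on top. Origin: centre of the underside (12 mm over the mat); rear face x +30, cap front x -36 mm. 16 mm hole along y at x 0, 28 mm up. 0.2-0.45 kg, slides freely. Starts askew, off the rail, gaps 8 mm; closed up: jig y -25 mm.
- rest: Fixed bolt rest: black strip 46 x 136 mm, 6 thick, from y -5 to +131 mm, with two orange slotted saddles 32 (x) x 10 (y) mm at y 20 and 110 mm, tops 41 mm over the mat. Origin: on the mat below the bolt's line. The bolt lies in the slots along the rest's y axis, its axis 36 mm over the mat; between the saddles it is free to grasp.
- bolt: Loose steel tie bolt, 0.16-0.27 kg: round shank 14 mm thick, 138 mm long, its end only chamfered (1.2 mm); hex head about 26 mm across, 12 mm long. Origin: on the axis under the head; shank along +y. Centre of mass near y +50 mm. When home it is at jig y -42 mm and comes out 22 mm beyond the bracket.
- bolt_nose (a point): Tip of the bolt's nose, bolt y = +138 mm, on the axis.
- bolt_head (a point): Middle of the end face of the bolt's head, bolt y = -12 mm, on the axis.
- oiler: Bystander: yellow oil bottle with a red spout, 35 mm wide, 114 mm high, standing on the mat behind the jig. Origin under its middle.
- spanner: Bystander: combination spanner, 183 mm long, 6 mm thick, lying to the right of the jig. Origin under its middle.
- nut: Bystander: loose hexagon nut, 24 mm across, 12 mm high, lying to the right behind the jig. Origin under its middle.
- tee: Bystander: white tee fitting with black collars, 52 mm long, 16 mm high, lying on the robot's side. Origin under its middle.
Not all that is in view belongs to the job. Several things have the shape of the bolt; the one meant has the colours described above.

How it is judged:
At the end, for the whole second after the job is handed in: Bolt level through all three sections and the bracket, its head within 3 mm of home, in line with the jig within 0.04 rad; each section upright and square (0.07 rad), in line with its neighbours within 3 mm and within 3 mm of its closed-up place along the bank; all released and at rest (x of section_a in the frame of section_b between -0.003 and 0.003 m and y of section_a in the frame of jig between 0.04 and 0.046 m and angle between the y axis of each of section_a, section_b, section_c and the y axis of jig, either way round below 0.07 rad and angle between each of section_a, section_b, section_c's own z axis and vertical below 0.07 rad and linear speed of each of section_a, section_b, section_c, bolt below 0.01 m/s and x of section_b in the frame of jig between -0.019 and 0.019 m and y of section_b in the frame of jig between 0.006 and 0.012 m and x of section_c in the frame of section_b between -0.003 and 0.003 m and y of section_c in the frame of jig between -0.028 and -0.022 m and y of bolt in the frame of jig between -0.045 and -0.039 m and x of bolt_nose in the frame of section_b between -0.005 and 0.005 m and height (world z) of bolt_nose between 0.037 and 0.043 m and angle between the y axis of bolt and the y axis of jig, either way round below 0.04 rad); the robot touches nothing.
It fails at once if the oiler is moved by more than 30 mm (distance of oiler from where it was at the start of the episode above 0.03 m).
It fails at once if the spanner is moved by more than 30 mm (distance of spanner from where it was at the start of the episode above 0.03 m).
It fails at once if the nut is moved by more than 30 mm (distance of nut from where it was at the start of the episode above 0.03 m).
It fails at once if the tee is moved by more than 30 mm (distance of tee from where it was at the start of the episode above 0.03 m).
It fails at once if a section is rammed against the jig with more than 80 N (contact force between any of section_a, section_b, section_c and jig above 80 N).
It also fails if it takes over 72 s, if anything falls off the work surface, if the arm or the gripper's body presses on something with over 40 N, if the wrist force passes 120 N, or if a joint passes its speed limit or range.

## Working session

There is one attempt and no reset: what is moved stays moved. The work goes in short steps, Python scripts to look and compute and a tool call to move; the robot and the scene stay as the last step left them, time stands still between calls to the robot, and variables do not carry over. Pictures are saved under pics/ and viewed, at most 12 in all, crops included, and the job is handed in when it is done.

Besides the shell and the picture viewer there is one more tool, called after "Request:" by a JSON object that holds its "op" and its "data", one argument or row to a line. play_rows: Moves the arm, as the interface text tells. Its arguments: {"type":"object","properties":{"motion":{"type":"array"},"grip_force":{"type":"number"}},"required":["motion"]}

```bash
mkdir -p pics
cat > h.py <<'E'
import numpy as np, cv2
from bench import arm
from scipy.spatial.transform import Rotation as R
def Rm(a):
    a=np.array(a,float)
    return a if a.shape==(3,3) else R.from_quat(a[[1,2,3,0]]).as_matrix()
def ray(f,uv):
    K=np.array(f["camera_matrix"]);d=Rm(f["attitude"])@np.linalg.inv(K)@[uv[0],uv[1],1]
    return np.array(f["eye"]),d/np.linalg.norm(d)
def atz(f,uv,z):
    e,d=ray(f,uv);return e+d*(z-e[2])/d[2]
def tri(rs):
    A=np.zeros((3,3));b=np.zeros(3)
    for e,d in rs:
        P=np.eye(3)-np.outer(d,d);A+=P;b+=P@e
    return np.linalg.solve(A,b)
def proj(f,p):
    K=np.array(f["camera_matrix"]);c=Rm(f["attitude"]).T@(np.array(p)-f["eye"]);c=K@c;return c[:2]/c[2]
def save(f,n,crop=None,s=1):
    im=f["image"][:,:,::-1]
    if crop: im=im[crop[1]:crop[3],crop[0]:crop[2]]
    cv2.imwrite("pics/"+n,cv2.resize(im,None,fx=s,fy=s,interpolation=cv2.INTER_CUBIC))
E
python3 - <<'E'
from h import *
np.set_printoptions(precision=4,suppress=True)
s=arm.state();print(s["ee_pos"],s["tool_rot"],s["ft_force"],s["clock"])
F={}
for n in["scene","top"]:
    f=arm.grab_frame(n);F[n]=f;save(f,n+"0.png");print(n,f["eye"],f["attitude"],f["camera_matrix"])
    for o in["jig","bracket","section_a","rest","bolt","bolt_nose","bolt_head","oiler","spanner","nut","tee"]:
        print(o,[(np.round(r["xy"],1).tolist(),round(r["score"],2)) for r in arm.spot_point(f,o)])
top=F["top"]
im=np.vstack([F["scene"]["image"],F["top"]["image"]])
E
```

```text
[0.1785 0.6504 0.2217] [-0.      0.1335  0.991  -0.0009] [-0.0141  0.5119 -0.3199] 0.0
scene [-0.0968 -0.8523  0.6697] [-0.4663  0.813  -0.3012  0.176 ] [[373.5272   0.     249.7935]
 [  0.     373.5272 195.7441]
 [  0.       0.       1.    ]]
jig [([282.3, 242.0], 0.91), ([173.2, 187.0], 0.67)]
bracket [([270.5, 220.2], 0.6)]
section_a [([278.0, 251.3], 0.96), ([268.9, 232.9], 0.73), ([274.3, 240.1], 0.7)]
rest []
bolt [([242.5, 167.7], 0.45), ([175.1, 179.5], 0.41)]
bolt_nose [([275.2, 167.3], 0.7), ([161.0, 161.5], 0.49)]
bolt_head [([240.3, 160.7], 0.45), ([174.0, 178.7], 0.42), ([171.6, 186.1], 0.24)]
oiler [([344.3, 240.6], 0.65)]
spanner [([360.5, 262.0], 0.7)]
nut [([339.9, 259.7], 0.63), ([168.1, 187.2], 0.58), ([364.6, 265.2], 0.56)]
tee [([206.6, 251.4], 0.55)]
top [ 0.2639 -0.0414  1.7649] [-0.0674  0.7081 -0.6996  0.0671] [[474.8279   0.     251.1992]
 [  0.     474.8279 186.9276]
 [  0.       0.       1.    ]]
jig [([308.7, 199.5], 0.95)]
bracket [([293.5, 195.5], 0.89), ([305.8, 204.4], 0.63)]
section_a [([317.1, 214.1], 0.78), ([309.7, 208.0], 0.57), ([301.5, 209.7], 0.54)]
rest [([174.6, 217.4], 0.78), ([306.8, 204.5], 0.4)]
bolt [([185.2, 139.2], 0.69), ([175.8, 218.1], 0.66)]
bolt_nose [([215.7, 115.7], 0.63), ([136.2, 208.7], 0.59), ([366.7, 173.8], 0.15)]
bolt_head [([186.9, 139.4], 0.66), ([173.1, 217.1], 0.47), ([345.9, 187.2], 0.34)]
oiler [([336.9, 166.9], 0.45)]
spanner [([366.4, 177.0], 0.62), ([134.5, 209.7], 0.6)]
nut [([347.1, 184.7], 0.51), ([363.9, 176.8], 0.29)]
tee [([281.3, 254.0], 0.58)]
```

View pics/scene0.png

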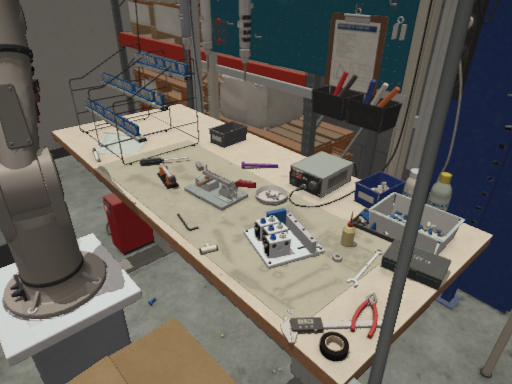

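View pics/top0.png

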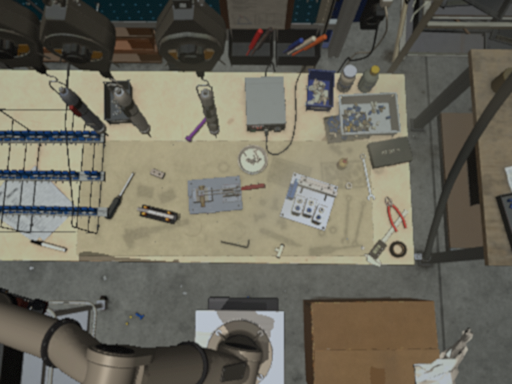

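The scene view shows the jig with its sections near (285,240), the tee at (208,248), the oiler at (348,235), the nut at (337,257) and the spanner at (365,268). In the top view the jig is at (310,200), and the rest with its orange saddles is at (158,213).

Things that could be taken for the bolt, in top-view pixels:
- object in the black/orange rest (158,213)
- screwdriver (120,195)
- purple tool (196,130)
- marker (48,245)

By the description I choose the one in the rest. I'll check it in a close crop.

Run:
```python
from h import *
np.set_printoptions(precision=4,suppress=True)
T=arm.grab_frame("top");S=arm.grab_frame("scene")
a=cv2.resize(T["image"][185:240,120:200],(800,550)[::1],interpolation=cv2.INTER_CUBIC)
b=cv2.resize(S["image"][145:215,130:232],(400,275),interpolation=cv2.INTER_CUBIC)
c=cv2.resize(T["image"][165:240,270:379],(400,275),interpolation=cv2.INTER_CUBIC)
a=cv2.resize(a,(400,275))
d=cv2.resize(S["image"][195:275,225:341],(400,275),interpolation=cv2.INTER_CUBIC)
cv2.imwrite("pics/c1.png",np.vstack([np.hstack([a,b]),np.hstack([c,d])])[:,:,::-1])
for n,uv in dict(rest=(158,213),jig=(308.7,199.5),oiler=(341,164),nut=(347,184.7),tee=(280,251)).items(): print(n,atz(T,uv,.0))
for uv in [(140,209),(177,218)]:print(atz(T,uv,.036))
for n,uv in dict(jig=(282.3,242)).items(): print(n,atz(S,uv,.0))
print(Rm(arm.state()["tool_rot"]))
```

```text
rest [0.5007 0.3092 0.    ]
jig [ 0.5588 -0.2558  0.    ]
oiler [ 0.6978 -0.3807  0.    ]
nut [ 0.6174 -0.4015  0.    ]
tee [ 0.3649 -0.1478  0.    ]
[0.5099 0.3689 0.036 ]
[0.4783 0.2316 0.036 ]
jig [ 0.554  -0.2509  0.    ]
[[-0.9643  0.2646 -0.    ]
 [ 0.2646  0.9643  0.    ]
 [ 0.      0.     -1.    ]]
```

View pics/c1.png

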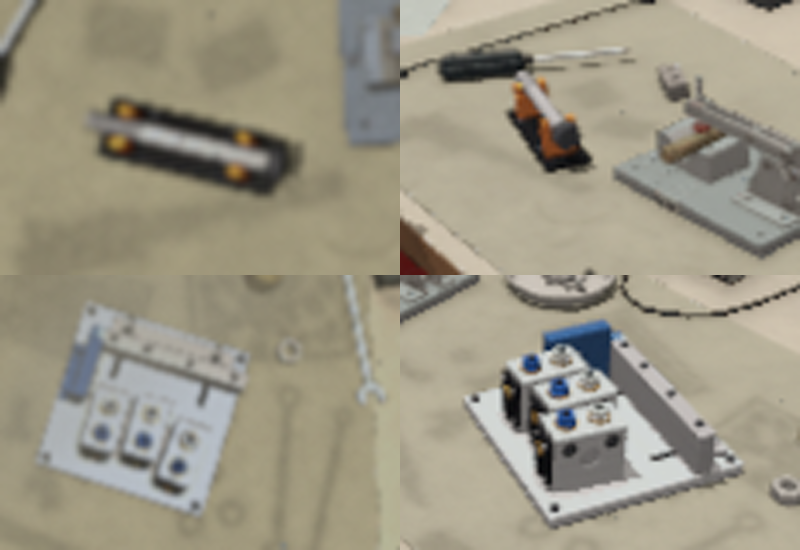

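The crop (top left and right) shows the grey steel bolt lying in the orange saddles, with its head on the -y side and its nose on the +y side. The screwdriver is ruled out. The jig is yawed roughly -20°, with the blue bracket on its +y end.

First I'll move to look at the rest with the wrist camera.

Request:
{"op": "play_rows", "data": {
  "motion": [
    [1, -1.0, -1.5, 0, 1.5],
    [1, -2.0, -3.0, 0, 3.2],
    [1, -2.67, -4.4, 0, 5],
    [1, -3.7, -4.6, 0, 6.7],
    [1, -4.9, -4.7, 0, 8.4],
    [1, -6.0, -4.8, 0, 10],
    [1, -7.2, -5.0, 0, 11.7],
    [1, -7.96, -5.08, 0, 13.4],
    [1, -7.96, -5.08, 0, 15],
    [1, -7.96, -5.08, 0, 15]
  ]
}}

```text
clock: 2.55
ee_pos: [0.4958, 0.3001, 0.2225]
tool_rot: [0.0, 0.795, 0.606, -0.0]
ft_force: [-0.8, 0.8, -0.3]
opening: 0.996
finger_force: 0.0
```

```bash
cat > look.py <<'E'
from h import *
import sys,pickle
np.set_printoptions(precision=4,suppress=True)
s=arm.state();print(s["ee_pos"],s["tool_rot"],s["clock"])
f=arm.grab_frame("wrist");pickle.dump(f,open(sys.argv[1]+".pkl","wb"));save(f,sys.argv[1]+".png")
print(f["eye"],f["camera_matrix"][0][0])
for o in sys.argv[2:]:
    print(o,[(np.round(r["xy"],1).tolist(),round(r["score"],2),atz(f,r["xy"],.036)) for r in arm.spot_point(f,o)])
E
python3 look.py w1 rest bolt bolt_nose bolt_head
```

```text
[0.4958 0.3001 0.2225] [ 0.0003  0.7953  0.6063 -0.0001] 2.55
[0.5172 0.38   0.3846] 268.345531250907
rest [([254.6, 203.9], 0.73, array([0.483 , 0.2654, 0.036 ]))]
bolt [([255.4, 216.9], 0.65, array([0.4789, 0.2467, 0.036 ]))]
bolt_nose [([252.0, 110.8], 0.74, array([0.5124, 0.3836, 0.036 ]))]
bolt_head [([259.0, 224.2], 0.64, array([0.4809, 0.2347, 0.036 ])), ([464.8, 184.3], 0.56, array([0.7625, 0.2175, 0.036 ]))]
```

View pics/w1.png

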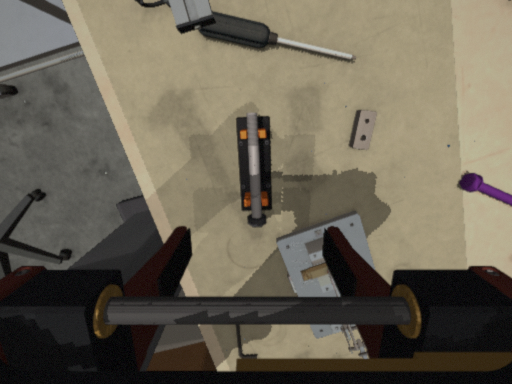

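The wrist view shows the bolt with its nose at (252,112), head at (258,220) and saddles at (254,133) and (256,200), with nothing else of that shape nearby. Next I'll take a second view for height.

Request:
{"op": "play_rows", "data": {
  "motion": [
    [1, -1.2, 0, 0, 0],
    [1, -2.0, 0, 0, 0],
    [1, -2.0, 0, 0, 0],
    [1, -2.0, 0, 0, 0]
  ]
}}

```text
clock: 3.3
ee_pos: [0.4687, 0.2056, 0.223]
tool_rot: [-0.0, 0.795, 0.607, 0.001]
ft_force: [-0.1, 0.3, -0.0]
opening: 0.999
finger_force: 0.0
```

```bash
python3 look.py w2 rest bolt bolt_nose bolt_head
python3 - <<'E'
from h import *
import pickle
np.set_printoptions(precision=4,suppress=True)
f=[pickle.load(open(n+".pkl","rb")) for n in("w1","w2")]
# axis edges: shank midline via bright/neutral pixels at rows is refined by rough plot
for g in f:
    im=g["image"].astype(int);
    o=(im[...,0]>150)&(im[...,1]<150)&(im[...,1]>50)&(im[...,2]<70)
    n,l,st,c=cv2.connectedComponentsWithStats(o.astype(np.uint8));print([(c[i].round(1),st[i,4]) for i in range(1,n) if st[i,4]>8])
E
```

```text
[0.4687 0.2056 0.223 ] [-0.0003  0.7945  0.6072  0.0006] 3.3
[0.4898 0.2853 0.3852] 268.345531250907
rest [([257.5, 136.8], 0.57, array([0.4834, 0.2573, 0.036 ]))]
bolt [([492.0, 108.0], 0.86, array([0.7724, 0.2148, 0.036 ])), ([256.1, 147.3], 0.74, array([0.4782, 0.245 , 0.036 ]))]
bolt_nose [([251.8, 19.8], 0.88, array([0.5111, 0.3842, 0.036 ]))]
bolt_head [([258.3, 154.1], 0.69, array([0.4786, 0.2358, 0.036 ])), ([482.0, 111.4], 0.55, array([0.7604, 0.2139, 0.036 ]))]
[(array([242.8, 134.2]), np.int32(40)), (array([261.7, 133.4]), np.int32(44)), (array([245. , 201.9]), np.int32(10))]
[(array([243.2,  46.8]), np.int32(32)), (array([264.,  46.]), np.int32(44)), (array([246.9, 127.5]), np.int32(43)), (array([266.1, 127.2]), np.int32(43))]
```

Run:
```python
from h import *
import pickle
np.set_printoptions(precision=4,suppress=True)
a,b=[pickle.load(open(n+".pkl","rb")) for n in("w1","w2")]
for n,p,q in[("nose",(252,110.8),(251.8,19.8)),("org",(255.4,216.9),(256.1,147.3)),("head",(259,224.2),(258.3,154.1)),("sad110",(252.2,133.8),(253.6,46.4))]:
    print(n,tri([ray(a,p),ray(b,q)]))
s1=(atz(a,(252.2,133.8),.04)+atz(b,(253.6,46.4),.04))/2; s0=atz(b,(256.5,127.4),.04)
d=s1-s0;print(s0,s1,np.linalg.norm(d),"yaw of y axis from +y (deg)",np.degrees(np.arctan2(-d[0],d[1])))
```

```text
nose [0.5117 0.3838 0.0368]
org [0.4781 0.2441 0.0293]
head [0.4799 0.2357 0.0375]
sad110 [0.5055 0.357  0.0401]
[0.4853 0.269  0.04  ] [0.5055 0.357  0.04  ] 0.09027851289296503 yaw of y axis from +y (deg) -12.946386083949077
```

Request:
{"op": "play_rows", "data": {
  "motion": [
    [1, -1.2, 0.1, 0, 0],
    [1, -2.4, 0.3, 0, 0],
    [1, -3.6, 0.5, 0, 0],
    [1, -4.8, 0.7, 0, 0],
    [1, -6.0, 0.9, 0, 0.4],
    [1, -7.2, 1.1, 0, 0.8],
    [1, -8.4, 1.2, 0, 0.8],
    [1, -8.4, 1.2, 0, 0.8],
    [1, -8.4, 1.2, 0, 0.8],
    [1, -8.4, 1.2, 0, 0.8]
  ]
}}

```text
clock: 4.8
ee_pos: [0.4161, -0.215, 0.2225]
tool_rot: [-0.0, 0.819, 0.574, -0.0]
ft_force: [0.6, 0.3, -0.3]
opening: 0.999
finger_force: 0.0
```

```bash
python3 look.py w3 jig bracket section_a
```

```text
[ 0.4161 -0.215   0.2225] [-0.0003  0.819   0.5738 -0.    ] 4.8
[ 0.4439 -0.1373  0.3846] 268.345531250907
jig []
bracket [([365.8, 119.9], 0.84, array([ 0.5691, -0.1916,  0.036 ]))]
section_a [([326.4, 202.3], 0.79, array([ 0.4936, -0.2797,  0.036 ]))]
```

View pics/w3.png

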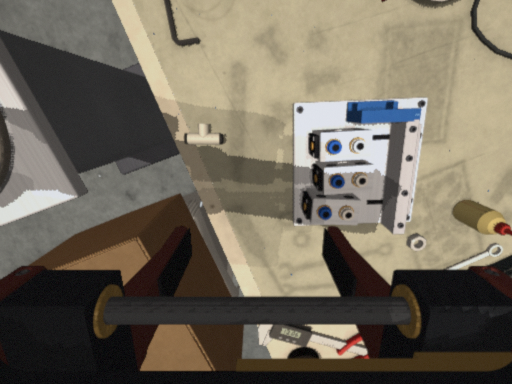

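The wrist view shows the white jig bed spanning columns 295-428 and rows 98-233, with the blue bracket at (382,110). The three sections sit near (340,145), (343,180) and (337,208), askew and off the rail at column 400. The tee is at (205,135), the nut at (417,242) and the oiler at (485,215).

I'll take a second view centred over the jig.

Request:
{"op": "play_rows", "data": {
  "motion": [
    [1, 0, 1, 0, 0],
    [1, 0, 1.6, 0, 0],
    [1, 0, 1.6, 0, 0],
    [1, 0, 1.6, 0, 0]
  ]
}}

```text
clock: 5.5
ee_pos: [0.4897, -0.2439, 0.2223]
tool_rot: [-0.0, 0.82, 0.572, -0.0]
ft_force: [-0.2, -0.1, -0.6]
opening: 0.997
finger_force: 0.0
```

```bash
python3 look.py w4 jig bracket section_a
cat > jig.py <<'E'
from h import *
import pickle
np.set_printoptions(precision=4,suppress=True)
fs=[pickle.load(open(n+".pkl","rb")) for n in("w3","w4")]
# render-free fit: project bed outline at z=.012 and maximise edge gradient
from scipy.optimize import minimize
Gs=[cv2.GaussianBlur(f["image"].astype(np.float32).min(2),(0,0),1.0) for f in fs]
L=[]
for e in[((-85,-85),(-89,87)),((-85,-5),(87,87)),((70,91),(87,87)),((91,91),(-80,75)),((-85,40),(-89,-89))]:
    L.append(e)
def cost(p,out=False):
    x,y,t=p;c,s=np.cos(t),np.sin(t);tot=0
    for f,G in zip(fs,Gs):
        for (x0,x1),(y0,y1) in L:
            u=np.linspace(.05,.95,60);P=np.c_[x0+(x1-x0)*u,y0+(y1-y0)*u]/1000
            n=np.array([np.sign(x0),0]) if x0==x1 else np.array([0,np.sign(y0)])
            v=[]
            for o in(-.003,.003):
                Q=P+n*o;W=np.c_[x+c*Q[:,0]-s*Q[:,1],y+s*Q[:,0]+c*Q[:,1],np.full(60,.012)]
                q=np.array([proj(f,w) for w in W],np.float32)
                v.append(cv2.remap(G,q[:,:1],q[:,1:],cv2.INTER_LINEAR).ravel())
            tot+=np.clip(v[0]-v[1],-20,80).mean()
    return -tot
best=min((minimize(cost,[.556+dx,-.253+dy,np.radians(a)],method="Nelder-Mead",options=dict(initial_simplex=[[.556+dx,-.253+dy,np.radians(a)],[.562+dx,-.253+dy,np.radians(a)],[.556+dx,-.247+dy,np.radians(a)],[.556+dx,-.253+dy,np.radians(a+2)]])) for dx in(-.008,0.,.008) for dy in(-.008,0.,.008) for a in(-20,-16)),key=lambda r:r.fun)
print(best.x,np.degrees(best.x[2]),best.fun)
f=dict(fs[1]);f["image"]=f["image"].copy();x,y,t=best.x
for (x0,x1),(y0,y1) in L:
    w=[proj(f,[x+np.cos(t)*a/1e3-np.sin(t)*b/1e3,y+np.sin(t)*a/1e3+np.cos(t)*b/1e3,.012]) for a,b in((x0,y0),(x1,y1))]
    cv2.line(f["image"],*[tuple(int(round(k)) for k in q) for q in w],(255,0,0),1)
save(f,"fit.png",(170,60,370,260),3)
E
python3 jig.py
```

```text
[ 0.4897 -0.2439  0.2223] [-0.0005  0.8199  0.5725 -0.0004] 5.5
[ 0.5178 -0.1663  0.3844] 268.345531250907
jig [([277.6, 138.1], 0.17, array([ 0.5319, -0.2042,  0.036 ]))]
bracket [([299.8, 119.7], 0.7, array([ 0.5652, -0.1924,  0.036 ]))]
section_a [([273.2, 202.3], 0.82, array([ 0.4984, -0.2837,  0.036 ])), ([279.5, 167.9], 0.79, array([ 0.5218, -0.2415,  0.036 ])), ([282.4, 136.5], 0.67, array([ 0.5382, -0.2044,  0.036 ]))]
[ 0.5479 -0.2496 -0.3009] -17.242782292045128 -557.285888671875
```

View pics/fit.png

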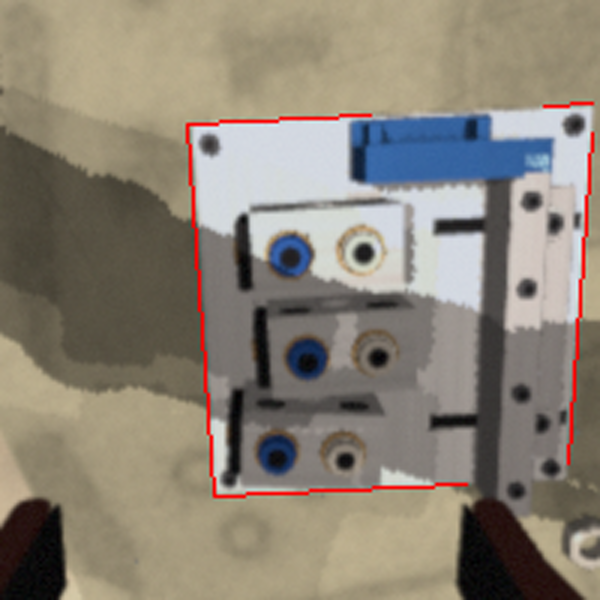

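The fitted bed outline (red) lies on the real edges. The jig is at (0.548,-0.250) with yaw -17.24°. Now I'll work out the sections and rail in jig coordinates.

```bash
cat >> h.py <<'E'
JO=np.array([.5479,-.2496,0]);JT=-.3009
JR=R.from_euler("z",JT).as_matrix()
def tojig(p): return JR.T@(np.array(p)-JO)
def fromjig(p): return JR@np.array(p)+JO
def togo(pj,yaw=JT):
    "shift in tool units (50mm) and turn units to reach jig point pj with tool x at jig y"
    s=arm.state();T=Rm(s["tool_rot"]);d=T.T@(fromjig(pj)-np.array(s["ee_pos"]))/.05
    cur=np.arctan2(-T[0,0],T[1,0]);return np.round(d,3),round(np.degrees(cur-yaw)/6,3)
def tcpj():
    s=arm.state();return tojig(s["ee_pos"]),np.round(s["ft_force"],1),s["clock"]
E
python3 - <<'E'
from h import *
import pickle
np.set_printoptions(precision=4,suppress=True)
f=pickle.load(open("w4.pkl","rb"));P=lambda x,y:(170+x/3-.3,60+y/3-.3)
print("rail top front",[tojig(atz(f,P(*q),.052))for q in((511,200),(508,450))],"bottom",[tojig(atz(f,P(*q),.012))for q in((485,200),(478,480))])
print("bracket left top",tojig(atz(f,P(352,150),.066)))
for n,b,w in(("a",(290,256),(363,252)),("b",(307,358),(376,356)),("c",(277,455),(345,458))):
    print(n,[tojig(atz(f,P(*q),.074)) for q in(b,w)])
for n,q in(("cap a",(238,250)),("cap b",(257,345)),("cap c",(229,430))): print(n,tojig(atz(f,P(*q),.04)))
for y in(-.050,-.008,.035): print(togo([-.11,y,.024]))
E
```

```text
rail top front [array([0.0453, 0.0501, 0.052 ]), array([ 0.0483, -0.0565,  0.052 ])] bottom [array([0.0455, 0.0483, 0.012 ]), array([ 0.0463, -0.087 ,  0.012 ])]
bracket left top [-0.0194  0.0723  0.066 ]
a [array([-0.0445,  0.035 ,  0.074 ]), array([-0.0167,  0.0351,  0.074 ])]
b [array([-0.0394, -0.0052,  0.074 ]), array([-0.0121, -0.0058,  0.074 ])]
c [array([-0.0531, -0.0455,  0.074 ]), array([-0.0252, -0.0482,  0.074 ])]
cap a [-0.0654  0.0347  0.04  ]
cap b [-0.0595 -0.0066  0.04  ]
cap c [-0.0742 -0.0451  0.04  ]
(array([-0.822, -1.017,  3.975]), np.float64(-0.486))
(array([ 0.017, -1.06 ,  3.976]), np.float64(-0.486))
(array([ 0.875, -1.104,  3.976]), np.float64(-0.486))
```

Request:
{"op": "play_rows", "data": {
  "motion": [
    [0, -0.74, -1.02, 0, -0.486],
    [0, -0.74, -1.02, 1.2, -0.486],
    [0, -0.74, -1.02, 2.4, -0.486],
    [0, -0.74, -1.02, 3.4, -0.486],
    [0, -0.74, -1.02, 3.97, -0.486],
    [0, -0.74, -1.02, 3.97, -0.486],
    [0, -0.74, -1.02, 3.97, -0.486]
  ],
  "grip_force": 20
}}

```text
clock: 6.58
ee_pos: [0.4305, -0.2618, 0.0254]
tool_rot: [0.001, 0.805, 0.593, 0.0]
ft_force: [0.4, -0.1, 0.1]
opening: 0.242
finger_force: 0.0
```

```bash
python3 -c "
from h import *
print(tcpj(),togo([-.045,-.046,.024]))"
```

```text
(array([-0.10849087, -0.04649082,  0.02536536]), array([ 0.4, -0.1,  0.1]), 6.575) (array([0.01 , 1.27 , 0.029]), np.float64(-0.001))
```

Request:
{"op": "play_rows", "data": {
  "motion": [
    [0, 0, 0, 0, 0],
    [0, 0, 0, 0, 0],
    [0, 0, 0.35, 0, 0],
    [0, 0, 0.5, 0, 0],
    [0, 0, 0.65, 0, 0],
    [0, 0, 0.8, 0, 0],
    [0, 0, 0.95, 0, 0],
    [0, 0, 1.1, 0, 0],
    [0, 0, 1.25, 0, 0],
    [0, 0, 1.3, 0, 0],
    [0, 0, 1.3, 0, 0]
  ]
}}

```text
clock: 7.95
ee_pos: [0.4926, -0.2807, 0.0241]
tool_rot: [0.0, 0.805, 0.593, 0.0]
ft_force: [-0.2, -0.5, 0.8]
opening: 0.002
finger_force: 0.0
```

```bash
python3 -c "
from h import *
print(tcpj(),togo([-.045,-.046,.024]),arm.state()['opening'])"
```

```text
(array([-0.04355011, -0.0460925 ,  0.02412009]), array([-0.2, -0.5,  0.8]), 7.95) (array([ 0.002, -0.029,  0.002]), np.float64(0.005)) 0.0023579969523048754
```

Request:
{"op": "play_rows", "data": {
  "motion": [
    [0, 0, 0.05, 0, 0],
    [0, 0, 0.1, 0, 0],
    [0, 0, 0.13, 0, 0],
    [0, 0, 0.13, 0, 0]
  ]
}}

```text
clock: 8.45
ee_pos: [0.4985, -0.2826, 0.0241]
tool_rot: [0.0, 0.805, 0.593, 0.0]
ft_force: [-0.8, 1.3, -0.1]
opening: 0.004
finger_force: 0.2
```

Request:
{"op": "play_rows", "data": {
  "motion": [
    [0, 0, 0.02, 0, 0],
    [0, 0, 0.04, 0, 0],
    [0, 0, 0.04, 0, 0]
  ]
}}

```text
clock: 8.82
ee_pos: [0.5003, -0.2832, 0.0241]
tool_rot: [0.0, 0.805, 0.593, 0.0]
ft_force: [-0.9, 0.2, -0.6]
opening: 0.002
finger_force: 0.4
```

Request:
{"op": "play_rows", "data": {
  "motion": [
    [0, 0, 0.02, 0, 0],
    [0, 0, 0.04, 0, 0],
    [0, 0, 0.04, 0, 0]
  ]
}}

```text
clock: 9.2
ee_pos: [0.5022, -0.2838, 0.0241]
tool_rot: [0.0, 0.805, 0.593, 0.0]
ft_force: [-0.5, 0.3, -0.1]
opening: 0.005
finger_force: 0.3
```

Request:
{"op": "play_rows", "data": {
  "motion": [
    [0, 0, 0.02, 0, 0],
    [0, 0, 0.03, 0, 0],
    [0, 0, 0.03, 0, 0]
  ]
}}

```text
clock: 9.57
ee_pos: [0.5036, -0.2842, 0.0241]
tool_rot: [0.0, 0.805, 0.593, 0.0]
ft_force: [-0.4, 1.0, -0.3]
opening: 0.001
finger_force: 0.4
```

Request:
{"op": "play_rows", "data": {
  "motion": [
    [0, 0, 0.02, 0, 0],
    [0, 0, 0.03, 0, 0],
    [0, 0, 0.03, 0, 0]
  ]
}}

```text
clock: 9.95
ee_pos: [0.5038, -0.2842, 0.024]
tool_rot: [-0.001, 0.805, 0.593, -0.0]
ft_force: [-4.3, 1.5, 4.2]
opening: 0.006
finger_force: 3.0
```

Request:
{"op": "play_rows", "data": {
  "motion": [
    [0, 0, 0.02, 0, 0],
    [0, 0, 0.03, 0, 0],
    [0, 0, 0.03, 0, 0]
  ]
}}

```text
clock: 10.32
ee_pos: [0.5038, -0.2842, 0.024]
tool_rot: [-0.002, 0.805, 0.593, -0.001]
ft_force: [-8.7, 4.8, 7.8]
opening: 0.009
finger_force: 5.4
```

```bash
python3 look.py w5; python3 -c "
from h import *
import pickle
print(tcpj());f=pickle.load(open('w5.pkl','rb'));save(f,'w5c.png',(150,40,390,260),3)"
```

```text
[ 0.5038 -0.2842  0.024 ] [-0.0023  0.8053  0.5929 -0.0007] 10.325
[ 0.5285 -0.2057  0.1862] 268.345531250907
(array([-0.03180141, -0.04612898,  0.02402098]), array([-9.9,  3.5,  8.2]), 10.375)
```

View pics/w5c.png

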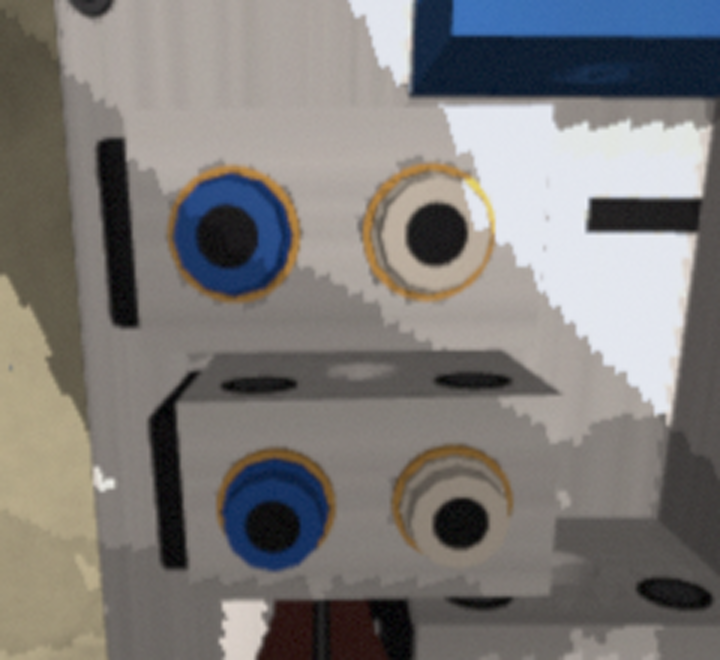

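Section c touched the rail at TCP jig x -31.8 mm with a gentle 10 N. The crop shows section a (top) and b (middle) still off the rail. Next I'll push b, then a, the same way.

Request:
{"op": "play_rows", "data": {
  "motion": [
    [0, 0, -0.6, 0, 0],
    [0, 0, -1.1, 0, 0],
    [0, 0.4, -1.1, 0, 0],
    [0, 0.8, -1.1, 0, 0],
    [0, 0.8, -0.95, 0, 0],
    [0, 0.8, -0.8, 0, 0],
    [0, 0.8, -0.6, 0, 0],
    [0, 0.8, -0.45, 0, 0],
    [0, 0.8, -0.3, 0, 0],
    [0, 0.8, -0.2, 0, 0],
    [0, 0.8, -0.15, 0, 0],
    [0, 0.8, -0.11, 0, 0],
    [0, 0.8, -0.07, 0, 0],
    [0, 0.8, -0.03, 0, 0],
    [0, 0.8, 0, 0, 0],
    [0, 0.8, 0.02, 0, 0],
    [0, 0.8, 0.02, 0, 0]
  ]
}}

```text
clock: 12.5
ee_pos: [0.516, -0.246, 0.0239]
tool_rot: [-0.003, 0.805, 0.593, -0.001]
ft_force: [-11.7, 5.3, 11.0]
opening: 0.005
finger_force: 6.7
```

Request:
{"op": "play_rows", "data": {
  "motion": [
    [0, 0, -0.6, 0, 0],
    [0, 0, -1.1, 0, 0],
    [0, 0.4, -1.1, 0, 0],
    [0, 0.82, -1.1, 0, 0],
    [0, 0.82, -0.95, 0, 0],
    [0, 0.82, -0.8, 0, 0],
    [0, 0.82, -0.6, 0, 0],
    [0, 0.82, -0.45, 0, 0],
    [0, 0.82, -0.3, 0, 0],
    [0, 0.82, -0.2, 0, 0],
    [0, 0.82, -0.15, 0, 0],
    [0, 0.82, -0.11, 0, 0],
    [0, 0.82, -0.07, 0, 0],
    [0, 0.82, -0.03, 0, 0],
    [0, 0.82, 0, 0, 0],
    [0, 0.82, 0, 0, 0],
    [0, 0.82, 0, 0, 0]
  ]
}}

```text
clock: 14.62
ee_pos: [0.5285, -0.207, 0.0239]
tool_rot: [-0.003, 0.805, 0.593, -0.001]
ft_force: [-10.2, 3.8, 10.3]
opening: -0.0
finger_force: 5.8
```

```bash
python3 -c "
from h import *
print(tcpj(),togo([-.09,-.046,.15]))"
```

```text
(array([-0.03118009,  0.03492864,  0.02391893]), array([-10.2,   3.8,  10.3]), 14.625) (array([-1.615, -1.19 , -2.518]), np.float64(-0.003))
```

Request:
{"op": "play_rows", "data": {
  "motion": [
    [0, 0, -0.4, 0, 0],
    [0, 0, -0.4, -1.2, 0],
    [0, 0, -0.4, -2.4, 0],
    [0, -1.0, 0, -2.5, 0],
    [0, -2.0, 0.5, -2.5, 0],
    [0, -3.0, 0.93, -2.5, 0],
    [0, -3.0, 0.93, -2.3, 0],
    [0, -3.0, 0.93, -1.2, 0],
    [0, -3.0, 0.93, 0.12, 0],
    [0, -3.0, 0.93, 0.12, 0],
    [0, -3.0, 0.93, 0.12, 0]
  ]
}}

```text
clock: 16.0
ee_pos: [0.5321, -0.3654, 0.0196]
tool_rot: [0.001, 0.805, 0.593, 0.0]
ft_force: [-0.8, 0.5, 0.5]
opening: 0.005
finger_force: 0.0
```

```bash
python3 -c "
from h import *
for p in ([.5038,-.2842,0],[.516,-.246,0],[.5285,-.207,0]): print(tojig(p))
print(tcpj(),togo([.0165,-.058,.03]))"
```

```text
[-0.03186385 -0.04611578  0.        ]
[-0.0315337  -0.00601627  0.        ]
[-0.03115414  0.03493622  0.        ]
(array([ 0.01920686, -0.1152508 ,  0.01960526]), array([-0.8,  0.5,  0.5]), 16.0) (array([ 1.145, -0.053, -0.209]), np.float64(0.005))
```

Request:
{"op": "play_rows", "data": {
  "motion": [
    [0, 0.3, -0.05, -0.2, 0],
    [0, 0.6, -0.05, -0.2, 0],
    [0, 0.75, -0.05, -0.2, 0],
    [0, 0.83, -0.05, -0.2, 0],
    [0, 0.91, -0.05, -0.2, 0],
    [0, 0.99, -0.05, -0.2, 0],
    [0, 1.07, -0.05, -0.2, 0],
    [0, 1.12, -0.05, -0.2, 0],
    [0, 1.12, -0.05, -0.2, 0]
  ]
}}

```text
clock: 17.12
ee_pos: [0.5452, -0.312, 0.0285]
tool_rot: [0.001, 0.805, 0.593, -0.0]
ft_force: [-1.6, -4.3, 4.2]
opening: 0.008
finger_force: 2.4
```

Request:
{"op": "play_rows", "data": {
  "motion": [
    [0, 0.04, 0, 0, 0],
    [0, 0.08, 0, 0, 0],
    [0, 0.1, 0, 0, 0],
    [0, 0.1, 0, 0, 0]
  ]
}}

```text
clock: 17.62
ee_pos: [0.5466, -0.3073, 0.0284]
tool_rot: [0.001, 0.805, 0.593, -0.0]
ft_force: [-1.6, -4.6, 3.4]
opening: 0.006
finger_force: 2.6
```

```bash
python3 -c "
from h import *
print(tcpj())"
```

```text
(array([ 0.01587087, -0.0555019 ,  0.02841786]), array([-1.6, -4.6,  3.4]), 17.625)
```

Request:
{"op": "play_rows", "data": {
  "motion": [
    [0, 0.03, 0, 0, 0],
    [0, 0.05, 0, 0, 0],
    [0, 0.05, 0, 0, 0]
  ]
}}

```text
clock: 18.0
ee_pos: [0.5467, -0.3065, 0.0285]
tool_rot: [0.001, 0.806, 0.592, -0.001]
ft_force: [-1.9, -9.3, 1.6]
opening: 0.006
finger_force: 4.3
```

Request:
{"op": "play_rows", "data": {
  "motion": [
    [0, 0.03, 0, 0, 0],
    [0, 0.05, 0, 0, 0],
    [0, 0.05, 0, 0, 0]
  ]
}}

```text
clock: 18.38
ee_pos: [0.5463, -0.3062, 0.0285]
tool_rot: [0.002, 0.806, 0.592, -0.002]
ft_force: [-4.5, -12.6, 0.8]
opening: 0.005
finger_force: 6.7
```

```bash
python3 look.py w6; python3 -c "
from h import *
import pickle
print(tcpj());f=pickle.load(open('w6.pkl','rb'));save(f,'w6c.png',(150,40,390,260),3)"
```

```text
[ 0.5463 -0.3062  0.0285] [ 0.0022  0.8062  0.5916 -0.0023] 18.375
[ 0.5707 -0.2263  0.1901] 268.345531250907
(array([ 0.01523179, -0.05455542,  0.02856158]), array([ -4. , -12.8,   0.2]), 18.425)
```

View pics/w6c.png

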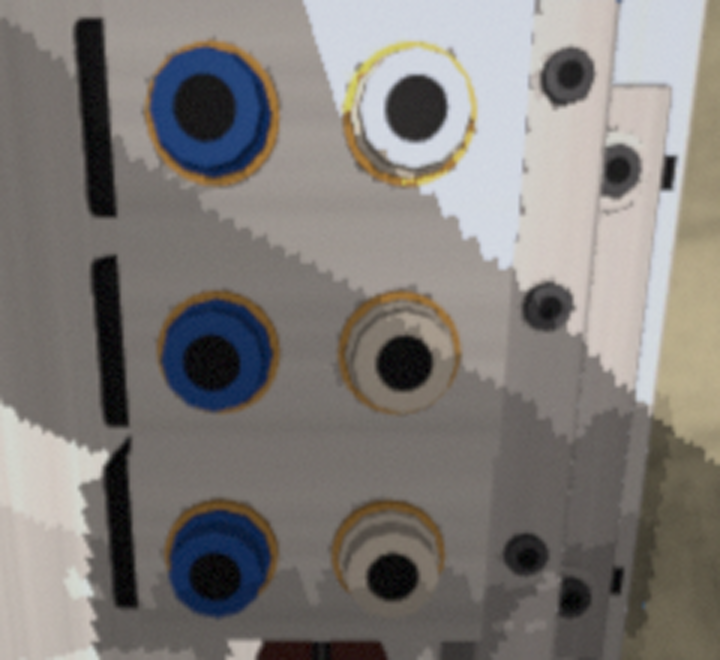

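The bank is now closed up: all three sections square, touching one another and flat on the rail. Now I'll measure the hole line from the fittings and compare it with the touch result.

```bash
sed -i 's/JT=-.3009/JT=-.308/' h.py
python3 - <<'E'
from h import *
import pickle
np.set_printoptions(precision=4,suppress=True)
f=pickle.load(open("w6.pkl","rb"));P=lambda x,y:(150+x/3-.3,40+y/3-.3)
for b,w in(((205,108),(416,107)),((211,362),(404,362)),((215,576),(392,577))):
    p=[tojig(atz(f,P(*q),.074)) for q in(b,w)];print(p,(p[0]+p[1])/2)
for q in((97,115),(111,340),(120,530)):print("cap front top",tojig(atz(f,P(*q),.06)))
print("section rear/rail top",[tojig(atz(f,P(*q),z)) for q,z in(((527,150),.052),((497,450),.064),((505,350),.064))])
for p in ([.5038,-.2842,0],[.516,-.246,0],[.5285,-.207,0]): print("touch",tojig(p))
s=arm.state();T=Rm(s["tool_rot"])
# bolt grasp: bolt y=40
th=np.radians(-12.95);u=np.array([-np.sin(th),np.cos(th),0]);o=np.array([.4809,.2494,0])
g=o+.042*u;g[2]=.017
print("grasp",g,T.T@(g-s["ee_pos"])/.05, np.degrees(np.arctan2(-T[0,0],T[1,0])-th)/6,tcpj()[0])
E
```

```text
[array([-0.0006,  0.0425,  0.074 ]), array([0.0273, 0.0427, 0.074 ])] [0.0134 0.0426 0.074 ]
[array([-0.0011,  0.0086,  0.074 ]), array([0.0269, 0.0087, 0.074 ])] [0.0129 0.0087 0.074 ]
[array([-0.0018, -0.0254,  0.074 ]), array([ 0.0262, -0.0255,  0.074 ])] [ 0.0122 -0.0254  0.074 ]
cap front top [-0.0185  0.0431  0.06  ]
cap front top [-0.019   0.0097  0.06  ]
cap front top [-0.0199 -0.0233  0.06  ]
section rear/rail top [array([0.0477, 0.039 , 0.052 ]), array([ 0.0436, -0.0075,  0.064 ]), array([0.0438, 0.0089, 0.064 ])]
touch [-0.0315 -0.0463  0.    ]
touch [-0.0315 -0.0062  0.    ]
touch [-0.0314  0.0347  0.    ]
grasp [0.4903 0.2903 0.017 ] [11.0467 -4.6478  0.1575] -0.7517361112075474 [ 0.0156 -0.0544  0.0286]
```

The fittings give y = 42.6, 8.7 and -25.4 mm, so the bank is closed up. The hole x comes out at about 14-17 mm, which I'll refine with the bolt in hand. Next I'll go for the bolt.

Request:
{"op": "play_rows", "data": {
  "motion": [
    [0, -0.4, 0, 0, 0],
    [0.3, -0.4, 0, -1.2, 0],
    [0.6, -0.4, 0, -2.4, 0],
    [0.7, 0.8, -0.5, -2.6, 0],
    [0.7, 2.0, -1.0, -2.6, 0],
    [0.7, 3.1, -1.5, -2.6, 0],
    [0.7, 4.2, -2.0, -2.6, -0.2],
    [0.7, 5.3, -2.5, -2.6, -0.4],
    [0.7, 6.4, -3.0, -2.6, -0.6],
    [0.7, 7.5, -3.4, -2.6, -0.75],
    [0.7, 8.6, -3.8, -2.6, -0.75],
    [0.7, 9.8, -4.2, -2.6, -0.75],
    [0.7, 10.9, -4.6, -2.6, -0.75],
    [0.7, 11.05, -4.65, -2.2, -0.75],
    [0.7, 11.05, -4.65, -1.8, -0.75],
    [0.7, 11.05, -4.65, -1.8, -0.75],
    [0.7, 11.05, -4.65, -1.8, -0.75]
  ]
}}

```text
clock: 20.55
ee_pos: [0.4905, 0.2934, 0.1184]
tool_rot: [0.0, 0.782, 0.623, -0.0]
ft_force: [-0.8, -0.6, 0.3]
opening: 0.701
finger_force: 0.0
```

```bash
cat > g.py <<'E'
from h import *
np.set_printoptions(precision=4,suppress=True)
s=arm.state();T=Rm(s["tool_rot"]);th=np.radians(-12.95);u=np.array([-np.sin(th),np.cos(th),0]);g=np.array([.4809,.2494,0])+.042*u;g[2]=.017
print(T.T@(g-s["ee_pos"])/.05,np.degrees(np.arctan2(-T[0,0],T[1,0])-th)/6,s["opening"])
f=arm.grab_frame("wrist")
for o in("bolt_nose","bolt_head"):
  for r in arm.spot_point(f,o): print(o,r["xy"],round(r["score"],2),"bolt y, side mm:",(lambda p:((p-[.4809,.2494,.036])@u*1e3,(p-[.4809,.2494,.036])@np.array([u[1],-u[0],0])*1e3))(atz(f,r["xy"],.036)))
E
python3 g.py
```

```text
[-0.06    0.0095  2.0275] 0.007433332792725626 0.7008535928233671
bolt_nose [257.6, 102.3] 0.62 bolt y, side mm: (np.float64(136.2987822755182), np.float64(-0.1624314300665419))
bolt_head [258.9, 255.4] 0.91 bolt y, side mm: (np.float64(-11.781125961227005), np.float64(1.4467126501608187))
```

Request:
{"op": "play_rows", "data": {
  "motion": [
    [0.7, -0.06, 0.01, 0.8, 0],
    [0.6, -0.06, 0.01, 1.6, 0],
    [0.5, -0.06, 0.01, 2.02, 0],
    [0.5, -0.06, 0.01, 2.02, 0],
    [0.1, -0.06, 0.01, 2.02, 0],
    [0, -0.06, 0.01, 2.02, 0],
    [0, -0.06, 0.01, 2.02, 0],
    [0, -0.06, 0.01, 2.02, 0],
    [0, -0.06, 0.01, 2.02, 0]
  ],
  "grip_force": 45
}}

```text
clock: 21.82
ee_pos: [0.4904, 0.2926, 0.0178]
tool_rot: [-0.0, 0.781, 0.624, 0.001]
ft_force: [0.1, 0.0, 6.7]
opening: 0.15
finger_force: 45.0
```

Request:
{"op": "play_rows", "data": {
  "motion": [
    [0, 0, 0, -0.5, 0],
    [0, 0, 0, -1.3, 0],
    [0, 0, 0, -2.1, 0],
    [0, 0, 0, -2.1, 0]
  ]
}}

```text
clock: 22.32
ee_pos: [0.4911, 0.293, 0.1243]
tool_rot: [-0.0, 0.781, 0.624, 0.002]
ft_force: [-0.1, 0.2, -3.6]
opening: 0.145
finger_force: 45.0
```

```bash
python3 -c "
from h import *
s=arm.state();print(s['ee_pos'],s['opening'],s['ft_force']);print(togo([.0145,-.155,.12]),tcpj())"
```

```text
[0.49113203 0.29301023 0.12428386] 0.14450902107579583 [-0.13481394  0.2125294  -3.60787126]
(array([-13.449,   3.521,   0.047]), np.float64(0.82)) (array([-0.21859069,  0.49986656,  0.12428386]), array([-0.1,  0.2, -3.6]), 22.325)
```

Request:
{"op": "play_rows", "data": {
  "motion": [
    [0, -1.0, 0.2, 0, 0],
    [0, -2.1, 0.5, 0, 0],
    [0, -3.2, 0.8, 0, 0],
    [0, -4.3, 1.1, 0, 0.1],
    [0, -5.4, 1.4, 0, 0.2],
    [0, -6.5, 1.7, 0, 0.3],
    [0, -7.6, 2.0, 0, 0.4],
    [0, -8.7, 2.3, 0, 0.5],
    [0, -9.8, 2.6, 0, 0.6],
    [0, -10.9, 2.9, 0, 0.7],
    [0, -12.0, 3.2, 0, 0.82],
    [0, -13.0, 3.45, 0, 0.82],
    [0, -13.45, 3.52, 0, 0.82],
    [0, -13.45, 3.52, 0, 0.82],
    [0, -13.45, 3.52, 0.6, 0.82],
    [0, -13.45, 3.52, 1.2, 0.82],
    [0, -13.45, 3.52, 1.6, 0.82],
    [0, -13.45, 3.52, 1.8, 0.82],
    [0, -13.45, 3.52, 1.8, 0.82]
  ]
}}

```text
clock: 24.7
ee_pos: [0.5133, -0.402, 0.0317]
tool_rot: [-0.0, 0.807, 0.59, -0.0]
ft_force: [-0.4, -0.7, -2.7]
opening: 0.148
finger_force: 45.0
```

```bash
python3 look.py w7 bolt_nose; python3 -c "
from h import *
import pickle
print(togo([.0145,-.149,.0218]),tcpj(),arm.state()['opening']);f=pickle.load(open('w7.pkl','rb'));save(f,'w7c.png',(150,20,390,240),3)"
```

```text
[ 0.5133 -0.402   0.0317] [-0.0005  0.8071  0.5904 -0.0001] 24.7
[ 0.5379 -0.3232  0.1938] 268.345531250907
bolt_nose [([259.7, 92.2], 0.62, array([ 0.5427, -0.3133,  0.036 ]))]
(array([0.148, 0.01 , 0.224]), np.float64(-0.0)) (array([ 0.0140084 , -0.15641935,  0.03298506]), array([ 0.1, -0.3, -2. ]), 24.8) 0.1421637018552282
```

View pics/w7c.png

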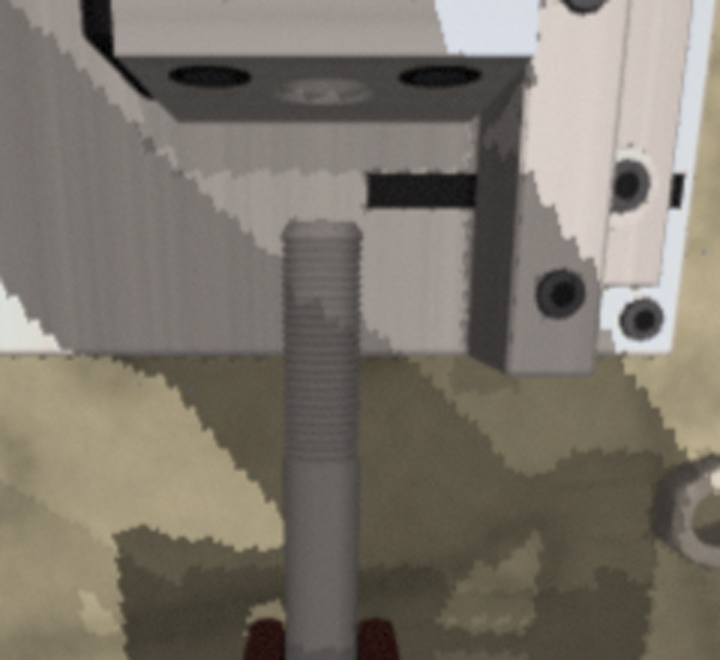

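The crop shows the face of section c with its hole at crop column 325 and the bolt axis at 322, about 0.5 mm apart. I'll lower and trim before inserting.

Request:
{"op": "play_rows", "data": {
  "motion": [
    [0, 0.05, 0.015, 0.12, 0],
    [0, 0.1, 0.015, 0.22, 0],
    [0, 0.1, 0.015, 0.22, 0],
    [0, 0.1, 0.015, 0.22, 0]
  ]
}}

```text
clock: 25.3
ee_pos: [0.5156, -0.398, 0.0212]
tool_rot: [0.0, 0.807, 0.59, -0.0]
ft_force: [0.4, 0.0, -3.4]
opening: 0.15
finger_force: 45.0
```

```bash
python3 -c "
from h import *
print(togo([.0147,-.12,.0218]),tcpj(),arm.state()['opening'])"
```

```text
(array([ 0.624,  0.01 , -0.012]), np.float64(-0.0)) (array([ 0.01418747, -0.15120938,  0.02120019]), array([ 0.4,  0. , -3.4]), 25.3) 0.15043468474231764
```

Request:
{"op": "play_rows", "data": {
  "motion": [
    [0, 0.1, 0.012, -0.012, 0],
    [0, 0.2, 0.012, -0.012, 0],
    [0, 0.28, 0.012, -0.012, 0],
    [0, 0.34, 0.012, -0.012, 0],
    [0, 0.4, 0.012, -0.012, 0],
    [0, 0.45, 0.012, -0.012, 0],
    [0, 0.45, 0.012, -0.012, 0]
  ]
}}

```text
clock: 26.18
ee_pos: [0.523, -0.3764, 0.0217]
tool_rot: [-0.0, 0.807, 0.59, 0.0]
ft_force: [-0.6, -0.1, -2.0]
opening: 0.151
finger_force: 45.0
```

```bash
python3 -c "
from h import *
print(togo([.0147,-.06,.0218]),tcpj(),arm.state()['opening'])"
```

```text
(array([ 1.368e+00, -1.000e-03, -2.000e-03]), np.float64(0.003)) (array([ 0.01474479, -0.12837678,  0.02170594]), array([-0.6, -0.1, -2. ]), 26.175) 0.15114702773234318
```

The nose has entered the first hole with no force. Feeding on.

Request:
{"op": "play_rows", "data": {
  "motion": [
    [0, 0.1, 0, 0, 0],
    [0, 0.2, 0, 0, 0],
    [0, 0.3, 0, 0, 0],
    [0, 0.4, 0, 0, 0],
    [0, 0.5, 0, 0, 0],
    [0, 0.6, 0, 0, 0],
    [0, 0.6, 0, 0, 0]
  ]
}}

```text
clock: 27.05
ee_pos: [0.5324, -0.3473, 0.0217]
tool_rot: [-0.0, 0.807, 0.591, 0.0]
ft_force: [-0.6, -0.5, -2.0]
opening: 0.149
finger_force: 45.0
```

Request:
{"op": "play_rows", "data": {
  "motion": [
    [0, 0.1, 0, 0, 0],
    [0, 0.2, 0, 0, 0],
    [0, 0.3, 0, 0, 0],
    [0, 0.4, 0, 0, 0],
    [0, 0.5, 0, 0, 0],
    [0, 0.6, 0, 0, 0],
    [0, 0.68, 0, 0, 0],
    [0, 0.68, 0, 0, 0]
  ]
}}

```text
clock: 28.05
ee_pos: [0.5425, -0.3151, 0.0216]
tool_rot: [-0.0, 0.807, 0.591, 0.0]
ft_force: [-0.2, 0.8, -2.3]
opening: 0.148
finger_force: 45.0
```

```bash
python3 -c "
from h import *
print(tcpj(),arm.state()['opening'])"
```

```text
(array([ 0.01474789, -0.06405868,  0.02164047]), array([-0.2,  0.8, -2.3]), 28.05) 0.14835694124430188
```

Request:
{"op": "play_rows", "data": {
  "motion": [
    [0, 0.08, 0, 0, 0],
    [0, 0.14, 0, 0, 0],
    [0, 0.14, 0, 0, 0],
    [0.3, 0.14, 0, 0, 0],
    [0.3, 0.14, 0, 0, 0],
    [0.3, 0.14, 0, 0, 0],
    [0.3, -0.1, 0, 0, 0],
    [0.3, -0.3, 0, 0, 0],
    [0.3, -0.44, 0, 0, 0],
    [0.3, -0.44, 0, 0, 0],
    [0, -0.44, 0, 0, 0],
    [0, -0.44, 0, 0, 0],
    [0, -0.44, 0, 0, 0]
  ]
}}

```text
clock: 29.68
ee_pos: [0.5356, -0.3361, 0.0216]
tool_rot: [-0.0, 0.807, 0.59, -0.0]
ft_force: [-0.9, 0.8, 0.0]
opening: 0.15
finger_force: 45.0
```

Request:
{"op": "play_rows", "data": {
  "motion": [
    [0, 0.08, 0, 0, 0],
    [0, 0.16, 0, 0, 0],
    [0, 0.24, 0, 0, 0],
    [0, 0.3, 0, 0, 0],
    [0, 0.36, 0, 0, 0],
    [0, 0.4, 0, 0, 0],
    [0, 0.4, 0, 0, 0]
  ]
}}

```text
clock: 30.55
ee_pos: [0.5412, -0.3186, 0.0223]
tool_rot: [0.0, 0.807, 0.59, -0.001]
ft_force: [-3.5, -3.3, 4.6]
opening: 0.151
finger_force: 45.0
```

```bash
python3 look.py w8 bolt_head; python3 -c "
from h import *
import pickle
print(tcpj(),arm.state()['opening']);f=pickle.load(open('w8.pkl','rb'));save(f,'w8c.png',(130,20,400,384),2)"
```

```text
[ 0.5412 -0.3186  0.0223] [ 0.0005  0.8074  0.59   -0.0005] 30.55
[ 0.5659 -0.2395  0.1842] 268.345531250907
bolt_head [([260.1, 293.1], 0.94, array([ 0.5339, -0.3473,  0.036 ])), ([254.9, 177.1], 0.7, array([ 0.5543, -0.2724,  0.036 ]))]
(array([ 0.01451948, -0.06769596,  0.02224397]), array([-4.2, -3.2,  4.5]), 30.65) 0.14866209287152368
```

View pics/w8c.png

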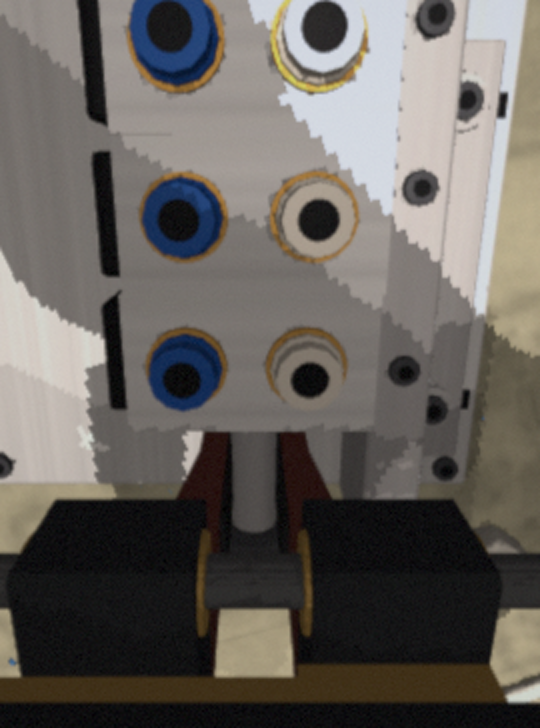

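The bolt is about 20 mm short of the bracket's far side, with low force, and the bank is still closed up. I'll continue gently.

Request:
{"op": "play_rows", "data": {
  "motion": [
    [0, 0.05, 0, 0, 0],
    [0, 0.1, 0, 0, 0],
    [0, 0.1, 0, 0, 0]
  ]
}}

```text
clock: 31.02
ee_pos: [0.5426, -0.314, 0.0224]
tool_rot: [0.001, 0.807, 0.59, -0.001]
ft_force: [-4.9, -3.7, 5.7]
opening: 0.147
finger_force: 45.0
```

```bash
python3 -c "
from h import *
print(tcpj(),JR.T@arm.state()['ft_force'])"
```

```text
(array([ 0.01446877, -0.0629565 ,  0.02235102]), array([-4.9, -3.7,  5.7]), 31.025) [-3.5180037  -4.98910543  5.69446383]
```

Request:
{"op": "play_rows", "data": {
  "motion": [
    [0, 0, -0.01, -0.025, 0],
    [0, 0.05, -0.01, -0.025, 0],
    [0, 0.1, -0.01, -0.025, 0],
    [0, 0.13, -0.01, -0.025, 0],
    [0, 0.13, -0.01, -0.025, 0]
  ]
}}

```text
clock: 31.65
ee_pos: [0.5451, -0.3059, 0.0229]
tool_rot: [-0.0, 0.807, 0.59, 0.0]
ft_force: [0.2, 0.6, -1.7]
opening: 0.15
finger_force: 45.0
```

```bash
python3 -c "
from h import *
print(tcpj(),JR.T@arm.state()['ft_force'])"
```

```text
(array([ 0.01439095, -0.05448131,  0.02289166]), array([ 0.2,  0.6, -1.7]), 31.65) [ 0.05223345  0.6601753  -1.66547075]
```

The nose is in the bracket bore with no force. Now I'll release, back off behind the head, shut the fingers and press.

Request:
{"op": "play_rows", "data": {
  "motion": [
    [0.6, 0, 0, 0, 0],
    [0.6, 0, 0, 0, 0],
    [0.6, 0, 0, 0, 0],
    [0.6, 0, 0, 0, 0],
    [0.6, -0.4, 0, 0, 0],
    [0.6, -0.8, 0, 0, 0],
    [0.4, -1.15, 0, -0.1, 0],
    [0, -1.15, 0, -0.1, 0],
    [0, -1.15, 0, -0.1, 0],
    [0, -1.15, 0, -0.1, 0],
    [0, -1.15, 0, -0.1, 0],
    [0, -1.15, 0, -0.1, 0]
  ],
  "grip_force": 20
}}

```text
clock: 33.15
ee_pos: [0.5276, -0.361, 0.028]
tool_rot: [-0.0, 0.807, 0.59, 0.0]
ft_force: [0.2, -0.4, -0.6]
opening: 0.004
finger_force: 0.0
```

```bash
python3 look.py w9 bolt_head; python3 -c "
from h import *
import pickle
f=pickle.load(open('w9.pkl','rb'))
for r in arm.spot_point(arm.grab_frame('wrist'),'bolt_head'): print(tojig(atz(f,r['xy'],.04)),r['score'])
print(tcpj(),arm.state()['opening'],togo([.0145,-.075,.027]))"
```

```text
[ 0.5276 -0.361   0.028 ] [-0.      0.8071  0.5905  0.0001] 33.15
[ 0.5521 -0.2821  0.19  ] 268.345531250907
bolt_head [([257.9, 206.7], 0.57, array([ 0.5363, -0.3343,  0.036 ]))]
[ 0.0128012  -0.08420272  0.04      ] 0.9
(array([ 0.0142706 , -0.11257505,  0.02796726]), array([-0.1,  1. , -0.7]), 33.35) 0.0077458172947499565 (array([0.752, 0.005, 0.019]), np.float64(0.001))
```

Request:
{"op": "play_rows", "data": {
  "motion": [
    [0, 0.15, 0, 0, 0],
    [0, 0.28, 0, 0, 0],
    [0, 0.36, 0, 0, 0],
    [0, 0.44, 0, 0, 0],
    [0, 0.52, 0, 0, 0],
    [0, 0.6, 0, 0, 0],
    [0, 0.68, 0, 0, 0],
    [0, 0.75, 0, 0, 0],
    [0, 0.8, 0, 0, 0],
    [0, 0.8, 0, 0, 0]
  ]
}}

```text
clock: 34.6
ee_pos: [0.5397, -0.3227, 0.028]
tool_rot: [-0.0, 0.807, 0.59, 0.0]
ft_force: [-0.9, -0.9, 0.3]
opening: 0.003
finger_force: 0.0
```

```bash
python3 -c "
from h import *
print(tcpj(),JR.T@arm.state()['ft_force'])"
```

```text
(array([ 0.01430302, -0.07213842,  0.0279738 ]), array([-0.9, -0.9,  0.3]), 34.6) [-0.57935744 -1.0789831   0.27835389]
```

Request:
{"op": "play_rows", "data": {
  "motion": [
    [0, 0.03, 0, 0, 0],
    [0, 0.06, 0, 0, 0],
    [0, 0.09, 0, 0, 0],
    [0, 0.09, 0, 0, 0]
  ]
}}

```text
clock: 35.1
ee_pos: [0.5409, -0.3187, 0.028]
tool_rot: [-0.0, 0.807, 0.59, 0.0]
ft_force: [0.3, -0.6, 0.2]
opening: 0.003
finger_force: 0.4
```

Request:
{"op": "play_rows", "data": {
  "motion": [
    [0, 0.02, 0, 0, 0],
    [0, 0.04, 0, 0, 0],
    [0, 0.06, 0, 0, 0],
    [0, 0.06, 0, 0, 0]
  ]
}}

```text
clock: 35.6
ee_pos: [0.5413, -0.3173, 0.0281]
tool_rot: [0.001, 0.807, 0.59, -0.001]
ft_force: [-1.0, -5.3, -1.4]
opening: 0.006
finger_force: 2.6
```

```bash
python3 -c "
from h import *
print(tcpj(),JR.T@arm.state()['ft_force'])"
```

```text
(array([ 0.01424043, -0.06646165,  0.02808433]), array([-1. , -5.3, -1.4]), 35.6) [ 0.65911263 -5.3928126  -1.41666496]
```

Request:
{"op": "play_rows", "data": {
  "motion": [
    [0, 0.03, 0, 0, 0],
    [0, 0.06, 0, 0, 0],
    [0, 0.1, 0, 0, 0],
    [0, 0.1, 0, 0, 0],
    [0, 0.1, 0, 0, 0]
  ]
}}

```text
clock: 36.22
ee_pos: [0.5413, -0.3171, 0.0285]
tool_rot: [0.003, 0.808, 0.589, -0.003]
ft_force: [-2.5, -14.1, -4.9]
opening: 0.007
finger_force: 7.3
```

```bash
python3 -c "
from h import *
print(tcpj(),JR.T@arm.state()['ft_force'])"
```

```text
(array([ 0.0141489 , -0.06634042,  0.02848398]), array([ -2.5, -14.1,  -4.9]), 36.225) [  1.86241645 -14.16801929  -4.85388069]
```

Request:
{"op": "play_rows", "data": {
  "motion": [
    [0, -0.3, 0, 0, 0],
    [0, -0.8, 0, 0, 0],
    [0, -0.8, 0, -1.0, 0],
    [0, -0.8, 0, -2.0, 0],
    [0, -0.8, 0, -2.4, 0],
    [0, -0.8, 0, -2.4, 0],
    [0, -0.8, 0, -2.4, 0]
  ]
}}

```text
clock: 37.1
ee_pos: [0.5306, -0.3481, 0.1462]
tool_rot: [-0.001, 0.807, 0.591, -0.0]
ft_force: [-0.1, -0.0, 0.0]
opening: 0.004
finger_force: 0.0
```

```bash
python3 look.py w10 bolt_head bolt_nose
python3 - <<'E'
from h import *
import pickle
np.set_printoptions(precision=4,suppress=True)
f=arm.grab_frame("wrist");S=arm.grab_frame("scene")
for o,z in(("bolt_head",.04),("bolt_nose",.04)):
    print(o,[(tojig(atz(f,r["xy"],z)),round(r["score"],2)) for r in arm.spot_point(f,o)],[(tojig(atz(S,r["xy"],z)),round(r["score"],2)) for r in arm.spot_point(S,o)])
print([(tojig(atz(f,r["xy"],.012)),round(r["score"],2)) for r in arm.spot_point(f,"section_a")])
a=cv2.resize(f["image"][20:240,150:390],(440,404));b=cv2.resize(S["image"][200:270,235:311],(440,404)[:2],interpolation=cv2.INTER_CUBIC)
b=cv2.resize(b,(360,404));cv2.imwrite("pics/fin.png",np.hstack([a,b])[:,:,::-1])
E
```

```text
[ 0.5306 -0.3481  0.1462] [-0.0014  0.807   0.5905 -0.0003] 37.1
[ 0.5554 -0.2695  0.3084] 268.345531250907
bolt_head [([257.2, 142.2], 0.7, array([ 0.5469, -0.2959,  0.036 ])), ([258.8, 151.3], 0.51, array([ 0.5457, -0.305 ,  0.036 ]))]
bolt_nose []
bolt_head [(array([ 0.0131, -0.0538,  0.04  ]), 0.77)] [(array([0.0718, 0.4755, 0.04  ]), 0.68), (array([ 0.0167, -0.0593,  0.04  ]), 0.47)]
bolt_nose [] [(array([0.1828, 0.4017, 0.04  ]), 0.7), (array([ 0.1412, -0.1047,  0.04  ]), 0.7)]
[(array([0.0103, 0.0073, 0.012 ]), 0.95), (array([0.0154, 0.0431, 0.012 ]), 0.73), (array([ 0.0148, -0.0261,  0.012 ]), 0.59)]
```

View pics/fin.png

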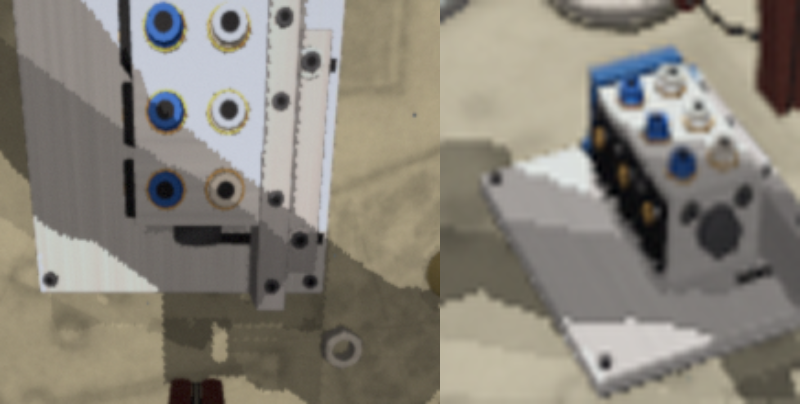

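The head's end face is at jig y -53.8 mm, against -54 for home. The pictures show the bank closed and square on the rail, the head flush on section c, and the gripper clear.

```bash
python3 -c "
from bench import arm
print(arm.close_job())"
```

```text
the job is handed in; nothing more can be done
None
```

The valve bank is assembled and handed in: the sections are closed up square on the rail and the bolt runs through all three and into the bracket, its head pressed home at about 14 N (end face measured at jig y -53.8 mm, nominal -54). I could not see the nose beyond the bracket, and the hand-in gave no verdict.

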